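# Butt the end block back onto the counter display riser

## Robot

A 6-joint arm with a two-finger parallel gripper is mounted at the origin on the work surface. World frame = base frame: x ahead of the robot, y to its left, z up, the work surface at z = 0. Lengths are in m, angles in rad, forces in N, time in s.
With the tool pointing down it reaches from about 0.275 to 0.825 m from the base axis. Payload 4.9 kg.
Tool frame: the origin (TCP) lies midway between the tips of the shut fingers; the grasp point (between the pads) lies 19 mm behind it; z points along the fingers, y is the line along which they close (so a half turn about z gives the same grasp; the last joint's range is limited). The gripper opens to 85 mm and grips with 20 to 120 N. Pads are 22 mm wide; open, the fingers measure 114 mm over their backs; the gripper's body (76 mm by 85 mm) begins 54 mm behind the grasp point. The pads swing forward as they close: fully open they stand 13 mm farther back than shut.
Start: joints at [1.135, 0.326, -0.193, 1.052, 0, 1.437], TCP at [0.163, 0.525, 0.231] pointing down, gripper open.
Joint ranges: [-2.65, 2.65], [-0.97, 1.79], [-1.3, 1.35], [-1.93, 2.1], [-1.47, 1.37], [-3.14, 3.14]. Speed limits (rad/s): [2.57, 2.57, 3.14, 3.14, 3.14, 3.14].

## Interface

Orientations are given as [roll, pitch, yaw] about the fixed x, y, z axes, in that order (R = Rz(yaw) Ry(pitch) Rx(roll)).
In Python, from station import bot gives the robot as it stands. The module is installed in compiled form; this text tells all that it offers.
- The arm moves only by the tool drive_tool, never from a script. Its argument "plan" is a list of rows, each an object with "delta_pos": the shift along the tool's x, y, z in mm, a list of three; "twist": the turn about the tool's z in rad; "grip": the closure, from 0 (fully open) to 1 (shut). In form: [{"delta_pos": [dx, dy, dz], "twist": twist, "grip": grip}, ...]. A call has 1 to 8 rows; each row is the pose to reach, as a shift and turn from the pose commanded when the call began, along the tool's axes at that moment; what a row does not reach only later rows make up. A row lasts 1/8 s, in which the tool goes at most 62.5 mm and 10.7 degrees, less where a joint would pass 70% of its speed; a pose out of reach is approached as far as the arm can. A call with a gripper value outside its range is refused whole. The fingers move at their own pace and stop on an object; "force" is the grip in N (left out, the last holds). Time passes only in rows, so rows that repeat a pose let the fingers close. It gives the time, the measured TCP pose, the force, the opening and the grip force at its end, in the units of the state.
- bot.sense(): the state, without advancing time (a new reading comes with each control period).
- bot.snapshot(name): name is "scene" or "top"; returns a dict with "frame" (480x640x3 uint8, red, green, blue), "K" (3x3 intrinsics, pixels), "position" and "orientation" of the camera in the world. Camera axes: x right, y down, z forward; pixel columns grow to the right and rows downward; lengths in m; the calibration is good to about 2 mm. A picture is of the moment at which its call begins. There is no depth.
- bot.job_done(): hands the job in; it is judged then, once.
Trained networks look in the newest picture that a camera, given by its name, has taken for a name from the list of things; names that differ only in an ending like _2 or _b are one class to them, and where a whole thing is asked for, a point or a joint stands for the part that bears it (a point fixed in the world has none). Each returns a list of dicts, best first, with "conf" (0 to 1); they miss things now and then, are a little off and sometimes report something else, mostly with a low value. They report only what shows in the picture. A call takes as long as a camera call. They do not tell look-alikes from the thing itself.
- bot.find_in(camera, query): "location" ([column, row] in pixels, amid what is visible of it).
- bot.outline_of(camera, query): "region" (480x640 bool, what is visible of it) and "location" ([column, row] in pixels, amid what is visible of it).
- bot.place_of(camera, query): "location" ([column, row] in pixels: a listed point, or the origin of a listed thing).
The state is a dict: "time_s": time; "joint_pos": joint angles; "joint_vel": joint speeds; "joint_torque": joint torques, N m; "tool_pos": TCP position; "ee_rot": TCP orientation; "force": force on the tool from outside, world axes, zero at the start; "moment": the same for the moment, N m; "grip_width": finger opening in m; "gripper_force": force on a finger pad.
Only numpy, scipy, OpenCV 4.12 (cv2) and the standard library are available. Lean on these libraries where they do the work, as an engineer would, in place of code of your own. Each camera call takes 0.05 s, during which the arm holds its last target. There are 200 camera calls.

## Task

On the shop counter the plywood display riser has lost its last block. Of the three loose plywood blocks take the one with the same height and depth as the riser, and butt it against the riser's open end (the end without cups near it), standing flat on the counter in line with the row, so that no gap is left and front and back run on flush. Set the block down, do not drop it, and leave the other two loose blocks where they are.

Things in the scene. Friction and masses are not known exactly. Their poses are not given: they have to be found in the camera images.
- block_center (a point): Centre (25 mm above the counter) of the loose end block: plywood, 60 mm deep (x), 100 mm long (y), 50 mm high (z up), black rubber pad on top, metal price strip on both long sides; both ways round alike. 0.12 to 0.23 kg. Starts upright on the counter, its x and y within 25 degrees of the world's. Can be gripped from above across its 60 mm depth.
- row_end (a point): Centre (25 mm above the counter) of the riser's open end face. The riser is fixed to the counter: three plywood blocks in a row, 60 mm deep (x), 50 mm high (z up), 300 mm long, running from here along +y; free counter on the -y side. The end face is square to y; butted home, the end block's centre is 50 mm from here along -y. Cups 85 mm high stand on the riser, 130 mm and more from this end.
- low_center (a point): Centre of a loose bystander block, same make, 60 mm deep (x) and 100 mm long (y) but only 24 mm high: too low for the riser. To be left alone.
- narrow_center (a point): Centre of a loose bystander block, same make, 100 mm long (y) and 50 mm high but only 34 mm deep (x): too narrow for the riser. To be left alone.
Things that resemble listed ones, but are neither listed nor needed, are in the scene too. What is shaped like the part that bears block_center but blue is not meant.

How it is judged:
By the outcome, as a careful person would: the job done as asked, in the order asked, and still so for the second after the job is handed in, with the robot touching nothing.
It also fails if it takes over 38 s, if anything falls off the work surface, if the arm or the gripper's body presses on something with over 40 N, if the wrist force passes 120 N, or if a joint passes its speed limit or range.

## Working session

There is one attempt and no reset: what is moved stays moved. The work goes in short steps, Python scripts to look and compute and a tool call to move; the robot and the scene stay as the last step left them, time stands still between calls to the robot, and variables do not carry over. Pictures are saved under pics/ and viewed, at most 10 in all, crops included, and the job is handed in when it is done.

Besides the shell and the picture viewer there is one more tool, called as name([rows], argument=value, ...), one row to a line, values as JSON. drive_tool: Moves the arm, as the interface text tells. Its arguments: {"type":"object","properties":{"plan":{"type":"array"},"force":{"type":"number"}},"required":["plan"]}

```bash
mkdir -p pics; cat > h.py <<'E'
import numpy as np, cv2
from scipy.spatial.transform import Rotation as R
from station import bot
def snap(c,fn=None):
    s=bot.snapshot(c)
    if fn: cv2.imwrite('pics/'+fn,s['frame'][:,:,::-1])
    return s
def rot(s):
    o=np.array(s['orientation'],float)
    return o if o.shape==(3,3) else (R.from_euler('xyz',o) if o.size==3 else R.from_quat(o)).as_matrix()
def ray(s,p,z):
    d=rot(s)@np.linalg.inv(s['K'])@np.array([p[0],p[1],1.]); c=np.array(s['position'])
    return c+d*(z-c[2])/d[2]
def proj(s,P):
    q=s['K']@rot(s).T@(np.array(P)-s['position']); return q[:2]/q[2]
E
python3 - <<'E'
from h import *
for c in('top','scene'):
    s=snap(c,c+'0.png'); print(c,s['position'],s['orientation'])
    for q in('block_center','row_end','low_center','narrow_center'):
        for d in bot.place_of(c,q): print(q,np.round(d['location'],1),round(d['conf'],2),np.round(ray(s,d['location'],.012 if q[0]=='l' else .025),4))
st=bot.sense();print(st['tool_pos'],st['ee_rot'],st['grip_width'])
E
```

```text
top [0.31644502 0.03911209 1.04688133] [-2.94487327 -0.01249403 -1.55549475]
block_center [377.4 329.6] 0.91 [ 0.3551 -0.0766  0.025 ]
block_center [184.9 350.5] 0.9 [0.3126 0.2692 0.025 ]
block_center [325.7 269.8] 0.62 [0.4629 0.0187 0.025 ]
row_end [294.4 166.4] 0.75 [0.662  0.0814 0.025 ]
low_center [229.8 268.9] 0.63 [0.4634 0.1978 0.012 ]
narrow_center [440.4 274.8] 0.73 [ 0.4572 -0.1939  0.025 ]
scene [ 0.85087124 -0.32345589  0.6755197 ] [-2.48966063 -0.00863223  0.78716627]
block_center [338.5 139.5] 0.9 [0.3246 0.2707 0.025 ]
block_center [302.  244.1] 0.76 [0.4815 0.0081 0.025 ]
block_center [223.6 231. ] 0.57 [ 0.3556 -0.0757  0.025 ]
row_end [403.6 282.9] 0.65 [0.6662 0.0753 0.025 ]
low_center [362.1 196.1] 0.57 [0.4708 0.1881 0.012 ]
narrow_center [207.6 306.5] 0.73 [ 0.4661 -0.1936  0.025 ]
narrow_center [364.1 196.1] 0.39 [0.4811 0.181  0.025 ]
[0.16348577 0.52509809 0.23122091] [-3.14144589e+00 -1.42822638e-05  2.83974662e+00] 0.08568738028728327
```

View pics/top0.png

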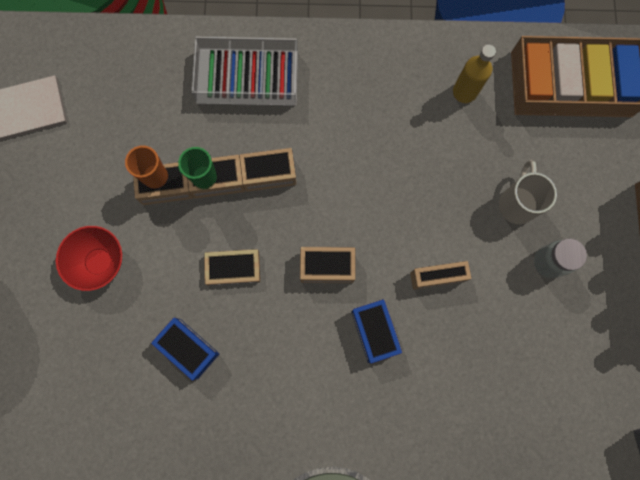

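View pics/scene0.png

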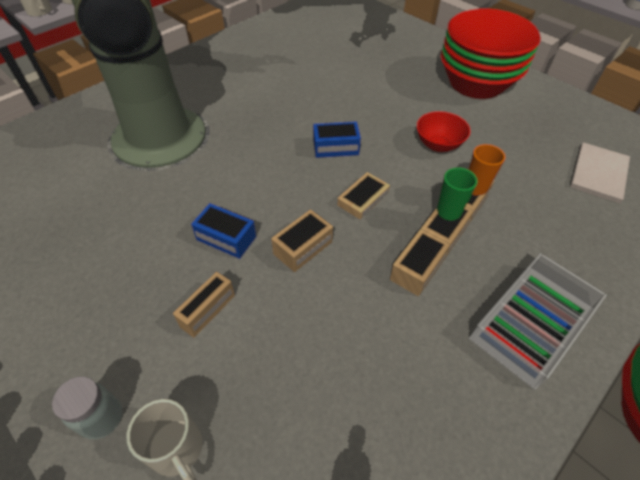

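Top view: three loose plywood blocks at (232,267) low, (328,264) and (442,274) narrow. The blue look-alikes are at (185,349) and (377,331). The riser runs from (295,168) to (135,185) with cups at its left end, so its open end is at the right, about (295,168). Only (328,264) is plywood with the full 60 mm depth and 50 mm height, so that is the one meant. Next I'll take a crop and measure precisely from the pads.

```bash
python3 - <<'E'
from h import *
ims=[]
for c,pts in(('top',{'blk':(328,264),'low':(232,267),'nar':(442,274),'r1':(268,166),'r2':(217,174)}),('scene',{'blk':(303,238),'low':(365,188),'nar':(204,297),'r1':(424,253)})):
    s=snap(c); f=s['frame']; hsv=cv2.cvtColor(f,cv2.COLOR_RGB2HSV); 
    dark=(f.max(2)<50).astype(np.uint8)
    for n,p in pts.items():
        w,lab=cv2.connectedComponents(dark,connectivity=4); m=(lab==lab[p[1],p[0]]).astype(np.uint8)
        cn=cv2.findContours(m,0,1)[0][0].reshape(-1,2)
        z=.024 if n=='low' else .05
        W=np.array([ray(s,q,z)[:2] for q in cn],np.float32)
        (cx,cy),wh,a=cv2.minAreaRect(W); print(c,n,m.sum(),np.round([cx,cy,*wh],4),round(a,1))
    # wood tops
    for q in('block_center','row_end'):
        for d in bot.outline_of(c,q):
            cn=max(cv2.findContours(d['region'].astype(np.uint8),0,1)[0],key=len)
            print(c,q,np.round(d['location']),round(d['conf'],2),d['region'].sum())
    x0,y0=(190,140) if c=='top' else (180,170)
    ims.append(cv2.resize(f[y0:y0+150,x0:x0+270],None,fx=2.8,fy=1.9 and 2.0))
cv2.imwrite('pics/crop.png',np.vstack(ims)[:,:,::-1])
E
```

```text
top blk 953 [0.4728 0.016  0.0385 0.0781] 1.0
top low 901 [0.467  0.1936 0.0391 0.0792] 4.6
top nar 326 [ 0.4566 -0.192   0.0135  0.0795] 9.1
top r1 841 [0.6549 0.1319 0.0392 0.0788] 8.8
top r2 409 [0.6424 0.2109 0.0396 0.0388] 9.0
top block_center [377. 331.] 0.82 2079
top block_center [182. 351.] 0.65 2267
top block_center [326. 268.] 0.58 1924
top row_end [235. 180.] 0.88 4513
scene blk 677 [0.4749 0.0151 0.0367 0.0772] 0.4
scene low 473 [0.47   0.1925 0.0362 0.0748] 4.4
scene nar 299 [ 0.4586 -0.1935  0.0107  0.0785] 9.8
scene r1 765 [0.6578 0.1307 0.0381 0.0762] 9.0
scene block_center [338. 140.] 0.86 1470
scene block_center [301. 240.] 0.62 2337
scene block_center [224. 231.] 0.56 2281
scene row_end [427. 248.] 0.61 3618
```

View pics/crop.png

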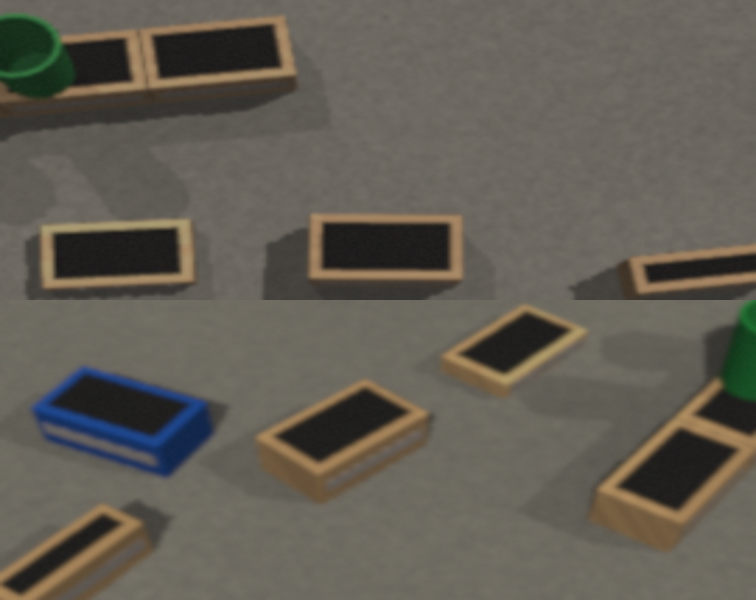

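Confirmed: the crop shows (328,264) in top view, or (303,238) in scene view, is plywood, full height, with a 40x80 mm pad like the riser's. The block is at (0.474, 0.0156) with yaw about 0.7°. The riser's first pad is at (0.656, 0.131) with yaw 8.9°, so the goal centre is about (0.672, 0.0325).

drive_tool([
  {"delta_pos": [-448, -394, 50], "twist": 1.257, "grip": 0},
  {"delta_pos": [-448, -394, 50], "twist": 1.257, "grip": 0},
  {"delta_pos": [-448, -394, 50], "twist": 1.257, "grip": 0},
  {"delta_pos": [-448, -394, 50], "twist": 1.257, "grip": 0},
  {"delta_pos": [-448, -394, 50], "twist": 1.257, "grip": 0},
  {"delta_pos": [-448, -394, 50], "twist": 1.257, "grip": 0},
  {"delta_pos": [-448, -394, 50], "twist": 1.257, "grip": 0},
  {"delta_pos": [-448, -394, 50], "twist": 1.257, "grip": 0},
], force=50)

```text
time_s: 1.8
tool_pos: [0.424, 0.0979, 0.1898]
ee_rot: [3.14, -0.0, 1.582]
force: [0.5, 1.4, -0.6]
grip_width: 0.0854
gripper_force: 0.0
```

drive_tool([
  {"delta_pos": [0, 0, 0], "twist": 0, "grip": 0},
  {"delta_pos": [0, 0, 0], "twist": 0, "grip": 0},
])

```text
time_s: 2.05
tool_pos: [0.4225, 0.0997, 0.1894]
ee_rot: [-3.141, -0.0, 1.582]
force: [-0.5, 1.5, -0.6]
grip_width: 0.0854
gripper_force: 0.0
```

drive_tool([
  {"delta_pos": [-42, 25, 40], "twist": 0, "grip": 0},
  {"delta_pos": [-85, 50.5, 80], "twist": 0, "grip": 0},
  {"delta_pos": [-85, 50.5, 90], "twist": 0, "grip": 0},
  {"delta_pos": [-85, 50.5, 120], "twist": 0, "grip": 0},
  {"delta_pos": [-85, 50.5, 150], "twist": 0, "grip": 0},
  {"delta_pos": [-85, 50.5, 170], "twist": 0, "grip": 0},
  {"delta_pos": [-85, 50.5, 179], "twist": 0, "grip": 0},
  {"delta_pos": [-85, 50.5, 179], "twist": 0, "grip": 0},
])

```text
time_s: 3.05
tool_pos: [0.474, 0.0166, 0.0107]
ee_rot: [-3.141, -0.0, 1.585]
force: [-0.3, -0.3, -0.6]
grip_width: 0.0855
gripper_force: 0.0
```

drive_tool([
  {"delta_pos": [0, 0, 0], "twist": 0, "grip": 0.15},
  {"delta_pos": [0, 0, 0], "twist": 0, "grip": 0.3},
  {"delta_pos": [0, 0, 0], "twist": 0, "grip": 0.4},
  {"delta_pos": [0, 0, 0], "twist": 0, "grip": 0.6},
  {"delta_pos": [0, 0, 0], "twist": 0, "grip": 1},
  {"delta_pos": [0, 0, 0], "twist": 0, "grip": 1},
], force=50)

```text
time_s: 3.8
tool_pos: [0.4747, 0.0155, 0.0115]
ee_rot: [3.141, -0.0, 1.583]
force: [-1.5, 1.4, 7.3]
grip_width: 0.0596
gripper_force: 53.6
```

drive_tool([
  {"delta_pos": [0, 0, -20], "twist": 0, "grip": 1},
  {"delta_pos": [0, 0, -40], "twist": 0, "grip": 1},
  {"delta_pos": [-8, 40, -40], "twist": -0.05, "grip": 1},
  {"delta_pos": [-14, 85, -40], "twist": -0.1, "grip": 1},
  {"delta_pos": [-20, 130, -40], "twist": -0.143, "grip": 1},
  {"delta_pos": [-25, 175, -40], "twist": -0.143, "grip": 1},
  {"delta_pos": [-25, 203, -40], "twist": -0.143, "grip": 1},
  {"delta_pos": [-25, 203, -40], "twist": -0.143, "grip": 1},
])

```text
time_s: 4.8
tool_pos: [0.6795, -0.0075, 0.0504]
ee_rot: [3.14, 0.0, 1.726]
force: [0.3, 0.2, -2.2]
grip_width: 0.0592
gripper_force: 54.8
```

drive_tool([
  {"delta_pos": [0, 0, 0], "twist": 0, "grip": 1},
  {"delta_pos": [0, 0, 0], "twist": 0, "grip": 1},
])

```text
time_s: 5.05
tool_pos: [0.6764, -0.0071, 0.0505]
ee_rot: [-3.14, -0.0, 1.726]
force: [-0.4, -0.5, -1.8]
grip_width: 0.0596
gripper_force: 54.7
```

```bash
python3 - <<'E'
from h import *
st=bot.sense();print(st['tool_pos'],st['ee_rot'],st['grip_width'])
f1=snap('top')['frame'];f2=snap('scene')['frame']
a=cv2.resize(f1[100:250,190:460],None,fx=2.9,fy=2);b=cv2.resize(f2[190:340,250:520],None,fx=2.9,fy=2)
cv2.imwrite('pics/stage.png',np.vstack([a,b])[:,:,::-1])
E
```

```text
[ 0.67637943 -0.00709104  0.05046127] [-3.14025190e+00 -3.51219345e-04  1.72570707e+00] 0.05957875730214191
```

View pics/stage.png

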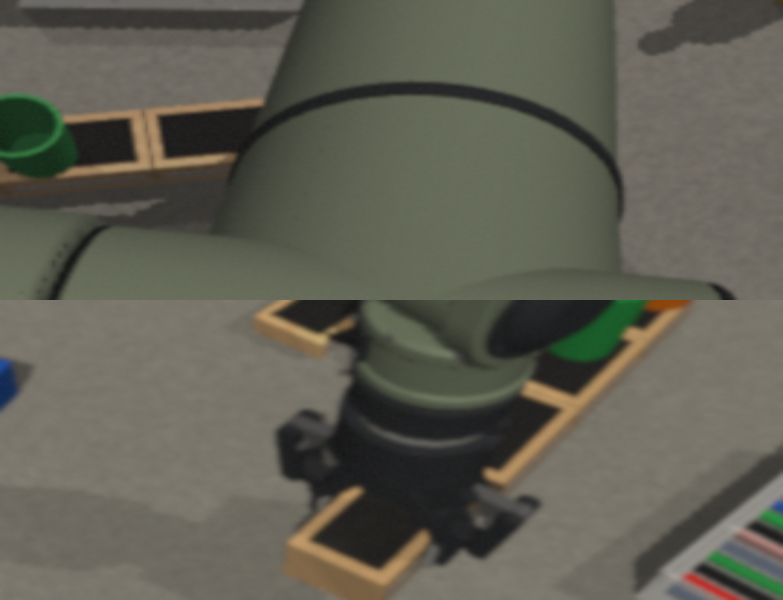

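The scene crop shows the block level in the grip, with its front end at about (340,560) in the crop and the riser's pad behind it, in line. I'll set it down about 12 mm short, back off and measure the offset, since the arm blocks the top camera.

drive_tool([
  {"delta_pos": [14, 1, 10], "twist": 0, "grip": 1},
  {"delta_pos": [28, 2, 20], "twist": 0, "grip": 1},
  {"delta_pos": [28, 2, 28], "twist": 0, "grip": 1},
  {"delta_pos": [28, 2, 33], "twist": 0, "grip": 1},
  {"delta_pos": [28, 2, 36], "twist": 0, "grip": 1},
  {"delta_pos": [28, 2, 38], "twist": 0, "grip": 1},
  {"delta_pos": [28, 2, 38.5], "twist": 0, "grip": 1},
  {"delta_pos": [28, 2, 39], "twist": 0, "grip": 1},
])

```text
time_s: 6.15
tool_pos: [0.6756, 0.0206, 0.0118]
ee_rot: [3.141, 0.0, 1.726]
force: [-0.9, 0.6, -1.4]
grip_width: 0.0593
gripper_force: 54.7
```

drive_tool([
  {"delta_pos": [0, 0, 0], "twist": 0, "grip": 1},
])

```text
time_s: 6.28
tool_pos: [0.6755, 0.0207, 0.0117]
ee_rot: [3.141, 0.0, 1.726]
force: [-0.5, -0.9, -1.0]
grip_width: 0.0597
gripper_force: 54.7
```

drive_tool([
  {"delta_pos": [0, 0, 0.5], "twist": 0, "grip": 1},
  {"delta_pos": [0, 0, 0.8], "twist": 0, "grip": 1},
  {"delta_pos": [0, 0, 0.8], "twist": 0, "grip": 1},
])

```text
time_s: 6.65
tool_pos: [0.6755, 0.0207, 0.0116]
ee_rot: [3.141, 0.0, 1.726]
force: [-2.7, -1.0, 5.8]
grip_width: 0.0593
gripper_force: 55.7
```

Resting on the counter. Release slowly, then lift and move away for a look.

drive_tool([
  {"delta_pos": [0, 0, 0], "twist": 0, "grip": 0.2},
  {"delta_pos": [0, 0, 0], "twist": 0, "grip": 0},
  {"delta_pos": [0, 0, 0], "twist": 0, "grip": 0},
  {"delta_pos": [0, 0, 0], "twist": 0, "grip": 0},
  {"delta_pos": [0, 0, -30], "twist": 0, "grip": 0},
  {"delta_pos": [0, 0, -70], "twist": 0, "grip": 0},
  {"delta_pos": [0, 0, -120], "twist": 0, "grip": 0},
  {"delta_pos": [-50, 0, -120], "twist": 0, "grip": 0},
])

```text
time_s: 7.65
tool_pos: [0.6863, -0.0263, 0.1362]
ee_rot: [3.133, 0.002, 1.731]
force: [0.3, -0.3, -0.2]
grip_width: 0.0852
gripper_force: 0.0
```

drive_tool([
  {"delta_pos": [-60, 0, 0], "twist": 0, "grip": 0},
  {"delta_pos": [-120, 0, 0], "twist": 0, "grip": 0},
  {"delta_pos": [-180, 0, 0], "twist": 0, "grip": 0},
  {"delta_pos": [-180, 0, 0], "twist": 0, "grip": 0},
  {"delta_pos": [-180, 0, 0], "twist": 0, "grip": 0},
])

```text
time_s: 8.28
tool_pos: [0.7105, -0.2063, 0.1302]
ee_rot: [-3.141, -0.001, 1.725]
force: [-0.7, -0.6, -0.6]
grip_width: 0.0854
gripper_force: 0.0
```

```bash
cat > m.py <<'E'
from h import *
import sys
st=bot.sense();print(np.round(st['tool_pos'],4),np.round(st['ee_rot'],4))
ims=[]
G=np.array([.672,.0325,.05]);
for c in('top','scene'):
    s=snap(c); f=s['frame']; dark=(f.max(2)<50).astype(np.uint8); lab=cv2.connectedComponents(dark,connectivity=4)[1]
    r={}
    for n,P in(('blk',[.6755,.0207,.05]),('r1',[.6563,.1313,.05])):
        p=proj(s,P).astype(int); m=(lab==lab[p[1],p[0]]).astype(np.uint8)
        cn=cv2.findContours(m,0,1)[0][0].reshape(-1,2)
        W=np.array([ray(s,q,.05)[:2] for q in cn],np.float32)
        (x,y),wh,a=cv2.minAreaRect(W); a=a-90 if a>45 else a
        M=np.argwhere(m)[:,::-1]; mc=np.mean([ray(s,q,.05)[:2] for q in M],0)
        r[n]=(mc,a); print(c,n,p,m.sum(),np.round([x,y,*wh],4),np.round(mc,4),round(a,2))
    t=np.radians(r['r1'][1]); d=r['blk'][0]-r['r1'][0]
    print(c,'depth off mm',1e3*d@[np.cos(t),np.sin(t)],'gap mm',-1e3*d@[-np.sin(t),np.cos(t)]-100,'dyaw',r['blk'][1]-r['r1'][1])
    u,v=proj(s,G).astype(int); ims.append(cv2.resize(f[v-50:v+50,u-90:u+90],None,fx=4,fy=3,interpolation=2))
cv2.imwrite('pics/'+sys.argv[1],np.vstack(ims)[:,:,::-1])
E
python3 m.py m1.png
```

```text
[ 0.7105 -0.2063  0.1302] [-3.1410e+00 -1.0000e-03  1.7253e+00]
top blk [326 155] 298651 [0.5505 0.0229 0.9036 1.2752] [0.5283 0.0309] 1.37
top r1 [267 164] 298651 [0.5505 0.0229 0.9036 1.2752] [0.5283 0.0309] 1.37
top depth off mm 0.0 gap mm -100.0 dyaw 0.0
scene blk [389 298] 945 [0.6775 0.0202 0.0376 0.0765] [0.6778 0.0193] 8.88
scene r1 [421 252] 728 [0.6578 0.1304 0.0371 0.0747] [0.658  0.1295] 8.73
scene depth off mm 2.7954925266055195 gap mm 11.97517187535442 dyaw 0.1521759033203125
```

View pics/m1.png

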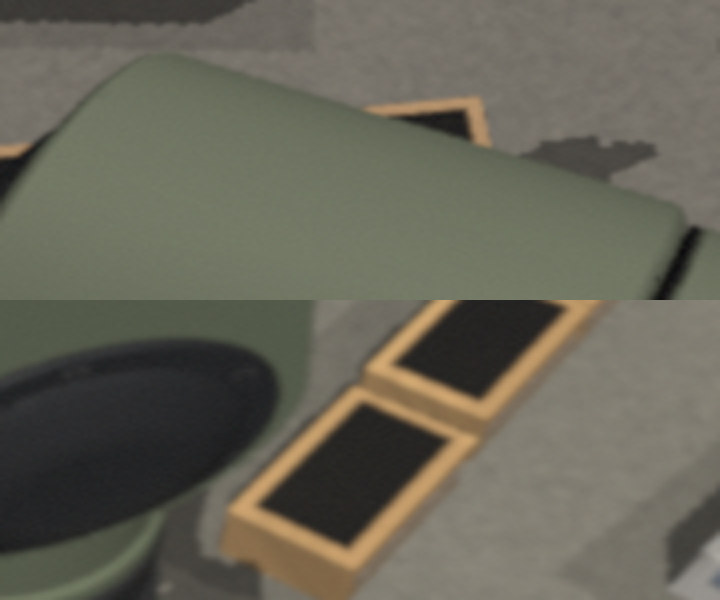

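The crop shows the block set down level, about 12 mm short and offset roughly 2.5 mm to the front (block pad at (355,470) in the crop, riser pad at (480,350)). Moving clear so the top camera can confirm.

drive_tool([
  {"delta_pos": [0, -60, -20], "twist": 0, "grip": 0},
  {"delta_pos": [0, -120, -20], "twist": 0, "grip": 0},
  {"delta_pos": [0, -180, -20], "twist": 0, "grip": 0},
  {"delta_pos": [0, -240, -20], "twist": 0, "grip": 0},
  {"delta_pos": [0, -300, -20], "twist": 0, "grip": 0},
  {"delta_pos": [0, -300, -20], "twist": 0, "grip": 0},
  {"delta_pos": [0, -300, -20], "twist": 0, "grip": 0},
])

```text
time_s: 9.25
tool_pos: [0.4153, -0.2523, 0.1515]
ee_rot: [3.14, 0.001, 1.727]
force: [0.3, 0.5, -0.5]
grip_width: 0.0853
gripper_force: 0.0
```

```bash
python3 m.py m2.png
```

```text
[ 0.4153 -0.2523  0.1515] [3.1400e+00 1.3000e-03 1.7271e+00]
top blk [326 155] 826 [0.6746 0.0217 0.0389 0.0793] [0.6746 0.0219] 8.65
top r1 [267 164] 836 [0.655  0.1319 0.0389 0.0789] [0.6549 0.1321] 8.88
top depth off mm 2.4916252793629377 gap mm 11.895859824897684 dyaw -0.2337198257446289
scene blk [389 298] 975 [0.6773 0.0203 0.0383 0.0775] [0.6777 0.0194] 8.49
scene r1 [421 252] 753 [0.6579 0.1307 0.0376 0.0759] [0.6582 0.1297] 8.55
scene depth off mm 2.9413208333054652 gap mm 11.993141597110224 dyaw -0.054083824157714844
```

Both cameras agree: move −2.5 mm in depth, close a 12 mm gap, yaw fine. Regrasp.

drive_tool([
  {"delta_pos": [30, 50, 0], "twist": 0, "grip": 0},
  {"delta_pos": [60, 100, 0], "twist": 0, "grip": 0},
  {"delta_pos": [90, 150, 0], "twist": 0, "grip": 0},
  {"delta_pos": [130, 200, 0], "twist": 0, "grip": 0},
  {"delta_pos": [170, 250, 0], "twist": 0, "grip": 0},
  {"delta_pos": [200, 299.5, 0], "twist": 0, "grip": 0},
  {"delta_pos": [229, 299.5, 0], "twist": 0, "grip": 0},
  {"delta_pos": [229, 299.5, 0], "twist": 0, "grip": 0},
])

```text
time_s: 10.35
tool_pos: [0.6755, 0.0236, 0.1495]
ee_rot: [-3.141, -0.001, 1.731]
force: [0.4, -0.2, 0.4]
grip_width: 0.0854
gripper_force: 0.0
```

drive_tool([
  {"delta_pos": [0, 0, 0], "twist": 0, "grip": 0},
  {"delta_pos": [0, 0, 0], "twist": 0, "grip": 0},
])

```text
time_s: 10.6
tool_pos: [0.6752, 0.0188, 0.1509]
ee_rot: [3.141, 0.0, 1.725]
force: [-0.5, -0.6, 0.8]
grip_width: 0.0854
gripper_force: 0.0
```

drive_tool([
  {"delta_pos": [2, 0.5, 40], "twist": 0, "grip": 0},
  {"delta_pos": [2, 0.5, 80], "twist": 0, "grip": 0},
  {"delta_pos": [2, 0.5, 110], "twist": 0, "grip": 0},
  {"delta_pos": [2, 0.5, 130], "twist": 0, "grip": 0},
  {"delta_pos": [2, 0.5, 138], "twist": 0, "grip": 0},
  {"delta_pos": [2, 0.5, 138], "twist": 0, "grip": 0},
  {"delta_pos": [2, 0.5, 138], "twist": 0, "grip": 0},
])

```text
time_s: 11.48
tool_pos: [0.6763, 0.0217, 0.0141]
ee_rot: [3.139, 0.001, 1.726]
force: [-0.3, -0.7, 0.0]
grip_width: 0.0854
gripper_force: 0.0
```

drive_tool([
  {"delta_pos": [0, 0, 0], "twist": 0, "grip": 0.15},
  {"delta_pos": [0, 0, 0], "twist": 0, "grip": 0.3},
  {"delta_pos": [0, 0, 0], "twist": 0, "grip": 0.4},
  {"delta_pos": [0, 0, 0], "twist": 0, "grip": 0.6},
  {"delta_pos": [0, 0, 0], "twist": 0, "grip": 1},
  {"delta_pos": [0, 0, 0], "twist": 0, "grip": 1},
], force=40)

```text
time_s: 12.22
tool_pos: [0.6757, 0.0218, 0.0136]
ee_rot: [3.14, 0.0, 1.726]
force: [-0.9, -0.3, 5.5]
grip_width: 0.0593
gripper_force: 44.7
```

drive_tool([
  {"delta_pos": [0, 0, -4], "twist": 0, "grip": 1},
  {"delta_pos": [4, -2.8, -4], "twist": 0, "grip": 1},
  {"delta_pos": [8, -2.8, -4], "twist": 0, "grip": 1},
  {"delta_pos": [8, -2.8, -3], "twist": 0, "grip": 1},
  {"delta_pos": [8, -2.8, -1.5], "twist": 0, "grip": 1},
  {"delta_pos": [8, -2.8, 0], "twist": 0, "grip": 1},
  {"delta_pos": [8, -2.8, 0], "twist": 0, "grip": 1},
  {"delta_pos": [8, -2.8, 0], "twist": 0, "grip": 1},
])

```text
time_s: 13.22
tool_pos: [0.6712, 0.0293, 0.0136]
ee_rot: [3.141, -0.0, 1.726]
force: [-2.9, 1.5, 5.2]
grip_width: 0.0592
gripper_force: 44.6
```

drive_tool([
  {"delta_pos": [1, 0, 0], "twist": 0, "grip": 1},
  {"delta_pos": [2, 0, 0], "twist": 0, "grip": 1},
  {"delta_pos": [3, 0, 0], "twist": 0, "grip": 1},
  {"delta_pos": [3, 0, 0], "twist": 0, "grip": 1},
])

```text
time_s: 13.72
tool_pos: [0.6718, 0.0313, 0.0137]
ee_rot: [3.14, 0.002, 1.725]
force: [-0.6, -4.1, 6.8]
grip_width: 0.0594
gripper_force: 44.8
```

drive_tool([
  {"delta_pos": [0.5, 0, 0], "twist": 0, "grip": 1},
  {"delta_pos": [1, 0, 0], "twist": 0, "grip": 1},
  {"delta_pos": [1.5, 0, 0], "twist": 0, "grip": 1},
  {"delta_pos": [1.5, 0, 0], "twist": 0, "grip": 1},
])

```text
time_s: 14.22
tool_pos: [0.672, 0.0327, 0.0137]
ee_rot: [3.139, 0.002, 1.725]
force: [0.0, -4.3, 5.5]
grip_width: 0.0593
gripper_force: 44.8
```

drive_tool([
  {"delta_pos": [0.5, 0, 0], "twist": 0, "grip": 1},
  {"delta_pos": [1, 0, 0], "twist": 0, "grip": 1},
  {"delta_pos": [1, 0, 0], "twist": 0, "grip": 1},
])

```text
time_s: 14.6
tool_pos: [0.6719, 0.0334, 0.0137]
ee_rot: [3.139, 0.003, 1.725]
force: [1.3, -4.8, 5.1]
grip_width: 0.0597
gripper_force: 44.8
```

drive_tool([
  {"delta_pos": [0.5, 0, 0], "twist": 0, "grip": 1},
  {"delta_pos": [1, 0, 0], "twist": 0, "grip": 1},
  {"delta_pos": [1, 0, 0], "twist": 0, "grip": 1},
])

```text
time_s: 14.98
tool_pos: [0.6719, 0.0334, 0.0137]
ee_rot: [3.139, 0.004, 1.725]
force: [1.0, -7.5, 4.8]
grip_width: 0.0597
gripper_force: 44.6
```

drive_tool([
  {"delta_pos": [0.5, 0, 0], "twist": 0, "grip": 1},
  {"delta_pos": [1, 0, 0], "twist": 0, "grip": 1},
  {"delta_pos": [1, 0, 0], "twist": 0, "grip": 1},
])

```text
time_s: 15.35
tool_pos: [0.6719, 0.0334, 0.0137]
ee_rot: [3.139, 0.006, 1.724]
force: [0.8, -11.0, 3.5]
grip_width: 0.0595
gripper_force: 44.6
```

Contact: position is fixed and force rising. Relax the push, release, and clear off for inspection.

drive_tool([
  {"delta_pos": [-1, 0, 0], "twist": 0, "grip": 1},
  {"delta_pos": [-1, 0, 0], "twist": 0, "grip": 0.2},
  {"delta_pos": [-1, 0, 0], "twist": 0, "grip": 0},
  {"delta_pos": [-1, 0, 0], "twist": 0, "grip": 0},
  {"delta_pos": [-1, 0, 0], "twist": 0, "grip": 0},
  {"delta_pos": [-1, 0, -30], "twist": 0, "grip": 0},
  {"delta_pos": [-1, 0, -80], "twist": 0, "grip": 0},
  {"delta_pos": [-1, 0, -130], "twist": 0, "grip": 0},
])

```text
time_s: 16.35
tool_pos: [0.6698, 0.0359, 0.1437]
ee_rot: [-3.141, -0.0, 1.726]
force: [0.7, 0.5, 0.1]
grip_width: 0.0853
gripper_force: 0.0
```

drive_tool([
  {"delta_pos": [-50, -30, -10], "twist": 0, "grip": 0},
  {"delta_pos": [-100, -60, -10], "twist": 0, "grip": 0},
  {"delta_pos": [-140, -110, -10], "twist": 0, "grip": 0},
  {"delta_pos": [-180, -160, -10], "twist": 0, "grip": 0},
  {"delta_pos": [-210, -210, -10], "twist": 0, "grip": 0},
  {"delta_pos": [-235, -260, -10], "twist": 0, "grip": 0},
  {"delta_pos": [-235, -300, -10], "twist": 0, "grip": 0},
  {"delta_pos": [-235, -300, -10], "twist": 0, "grip": 0},
])

```text
time_s: 17.35
tool_pos: [0.4077, -0.2428, 0.1527]
ee_rot: [-3.141, -0.001, 1.722]
force: [0.6, 0.4, 0.7]
grip_width: 0.0854
gripper_force: 0.0
```

```bash
python3 m.py m3.png
```

```text
[ 0.4077 -0.2428  0.1527] [-3.1406e+00 -1.2000e-03  1.7225e+00]
top blk [326 155] 829 [0.6712 0.0333 0.0388 0.079 ] [0.6711 0.0334] 8.65
top r1 [267 164] 833 [0.655  0.132  0.0389 0.0785] [0.6549 0.1321] 8.88
top depth off mm 0.7868047840242939 gap mm 0.04279839834102006 dyaw -0.23752784729003906
scene blk [389 298] 946 [0.6739 0.0318 0.0381 0.0773] [0.6743 0.0308] 8.75
scene r1 [421 252] 753 [0.6578 0.1306 0.0375 0.0759] [0.6582 0.1297] 8.79
scene depth off mm 0.8182848798240244 gap mm 0.1951068685456221 dyaw -0.04398822784423828
```

View pics/m3.png

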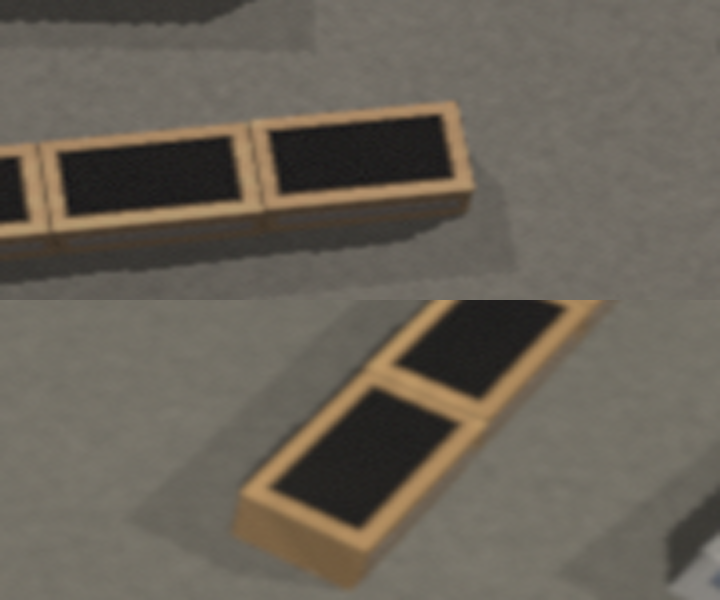

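The block stands home: gap 0.0–0.2 mm, depth offset about 0.7 mm (near the measurement limit), yaw within 0.2°. Top crop: joint at (255,165), with front and back edges running on. The arm is clear of everything, so I'm handing in.

```bash
python3 -c "
from station import bot
print(bot.job_done())"
```

```text
the job is handed in; nothing more can be done
None
```

The full-size plywood block is set down and butted against the riser's open end, and the job is handed in at about 17.5 s. The last pictures showed a gap of 0.0–0.2 mm, front and back flush to about 0.7 mm, and the arm clear; the other two loose blocks were left alone, though I didn't re-measure them.

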